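Set the cheese cutter's sprung portion stop and load the piece for halving

ROBOT

A 7-joint arm with a two-finger parallel gripper is mounted at the origin on the work surface; the furniture and walls round the work are solid. World frame = base frame: x ahead of the robot, y to its left, z up, the work surface at z = 0. Lengths are in m, angles in rad, forces in N, time in s.
With the tool pointing down it reaches from about 0.425 to 0.95 m from the base axis. Payload 4.7 kg.
Tool frame: the origin (TCP) lies on the centre line of the jaws, within the pads' length; the fingertips stand robot.nose_length ahead of it and the grasp point (between the pads) lies 8 mm behind it (robot.nose_length is the distance from the TCP to the fingertips, in m); z points along the fingers, y is the line along which they close (so a half turn about z gives the same grasp; the last joint's range is limited). The gripper opens to 85 mm and grips with 20 to 120 N. Pads are 22 mm wide; open, the fingers measure 114 mm over their backs; the gripper's body (76 mm by 85 mm) begins 54 mm behind the grasp point. The pads swing forward as they close: fully open they stand 13 mm farther back than shut.
Start: joints at [-1.175, 0.469, -0.049, 1.532, 0.024, 1.141, -0.082], TCP at [0.278, 0.615, 0.242] pointing down, gripper open.
Joint ranges: [-2.59, 2.59], [-0.33, 1.99], [-1.39, 1.29], [0.1, 2.45], [-1.04, 4.18], [0.21, 1.99], [-2.66, 2.66]. Speed limits (rad/s): [2.57, 2.57, 3.14, 3.14, 3.14, 3.14, 3.14].

INTERFACE

Orientations are given as [roll, pitch, yaw] about the fixed x, y, z axes, in that order (R = Rz(yaw) Ry(pitch) Rx(roll)).
In Python, from plant import robot gives the robot as it stands. Calls block until the motion is done:
- robot.goto(position, orientation): joint-space move of the TCP to a pose.
- robot.move_straight(position, vel=0.15, attitude=None, contact_N=None): straight line of the TCP; attitude=None keeps the orientation; vel is the mean speed in m/s. With contact_N (N) it stops when the force on the tool has changed by that much, and returns True; else False.
- robot.move_joints(angles): joint-space move.
- robot.grip(opening, strength=None): opening from 0.0 (shut) to 1.0 (fully open); strength is the grip in N (None keeps the last); returns when the fingers have stopped.
- robot.sleep(seconds).
- robot.inverse_kinematics(position, orientation): joint angles nearest the present ones, or None.
- robot.sense(): the state.
- robot.grab_frame(name): name is "scene" or "top" or "wrist"; returns a dict with "image" (400x640x3 uint8, red, green, blue), "range_z" (400x640 float32, m along the optical axis (not along the pixel's ray), 0 where there is no reading), "fx", "fy", "cx", "cy" (pixels), "R" (3x3) and "t" (3): a world point X has camera coordinates R X + t. Camera axes: x right, y down, z forward; pixel columns grow to the right and rows downward; lengths in m; the calibration is good to about 2 mm. A picture is of the moment at which its call begins.
A pose or a line that the arm cannot do raises robot.IKError and nothing moves.
- robot.close_job(): hands the job in; it is judged then, once.
The state is a dict: "t": time; "joint_pos": joint angles; "joint_velocities": joint speeds; "effort": joint torques, N m; "tcp_pos": TCP position; "tcp_rot": TCP orientation; "wrist_force": force on the tool from outside, world axes, zero at the start; "torque": the same for the moment, N m; "opening": opening from 0.0 (shut) to 1.0 (fully open); "gripper_force": force on a finger pad.
Only numpy, scipy, OpenCV 4.12 (cv2) and the standard library are available. Lean on these libraries where they do the work, as an engineer would, in place of code of your own. Each camera call takes 0.05 s, during which the arm holds its last target. There are 200 camera calls.

TASK

Set up the wire cutter to halve the flat piece of cheese that lies on its board: first push the sprung portion stop along its rods past its stop pin and let go, so that it springs back and stays latched on the pin at its middle position. Then push the piece of cheese back against the fence and along it until its end rests squarely against the latched stop, so that it lies across the wire slot. Only push things with the fingertips: do not lift or tip the cheese, and leave the other things where they are.

Things in the scene. Friction and masses are not known exactly. Their poses are not given: they have to be found in the camera images.
- cutter: wire cheese cutter fixed to the table: white board on rubber feet, top 26 mm above the table. Origin at table height, below the lane's middle line where the wire slot (3 mm) crosses. y runs along lane and fence: +y to the infeed end where the cheese lies, -y to the stop's end. x points from the open front to the fence. The board spans x -72 to +106, y -186 to +191 mm
- fence_face (a point): point on the front (lane) side of the cutter's steel fence, half-way up, at x = 29, y = 60 mm of the cutter, axes as the cutter's. The fence is 32 mm high above the board, 4 mm thick, straight along y from -175 to +180 mm. Behind it, y -175 to -7 mm, x 36 to 121 mm, are the stop's guide rods, spring cartridge and pin, up to 44 mm above the board
- wire_bow (a point): pivot of the cutter's wire bow, at x = 96, y = 0 of the cutter, 28 mm above the board. The bow is fixed, parked upright behind the slot and leaning to the back, up to 0.32 m above the table; keep off it
- portion_stop (a joint): slide of the sprung portion stop along cutter +y, m. 0: spring home (start). The spring pushes it to 0 with 4 N at 0, 8 N at the end; the pin adds up to 5 N from 0.005 to 0.035. Past 0.046 the pin snaps in behind its cam; hard end 0.065. Let go from beyond, it returns to 0.045 and stays: latched, rigid against pushes to -y, still movable to +y. Let go before, it returns to 0
- stop_back (a point): centre of the back (-y side) of the stop plate, the face to push on towards +y; moves with the stop, axes as the cutter's. The steel plate is 50 mm wide (x), 10 mm thick (y), from 3 to 41 mm above the board; this point is 20 mm above the board. Behind it the lane is empty and open above to the board's -y end, 85 mm away at the start. A bridge leads from the plate's top over the fence
- stop_face (a point): centre of the front (+y side) of the stop plate, which the cheese shall rest against; 20 mm above the board, axes as the cutter's. At y = -91 mm of the cutter at joint 0, at -46 mm when latched
- stop_pin (a joint): spring-loaded stop pin behind the fence with a small black knob, slides along the cutter's x, in m: 0 fully in, about 0.010 while the stop's cam passes under it; not to be handled
- cheese_center (a point): centre of the flat piece of fresh cheese to be halved: a pale block 92 mm long (its x), 58 mm wide (y), 33 mm high, 0.18 kg, loose on the infeed end of the board in front of the fence, slightly askew, its length roughly along the lane. The point is half-way up, 16.5 mm above the board. Against fence and stop it is at x = 0, y = 0 of the cutter
- offcut: small cube-like piece of cheese, 64 x 43 x 43 mm, standing on the board behind the fence; bystander, origin at the centre of its underside
- label_roll: white label roll, 93 mm across, 40 mm high, left rear of the table; bystander, origin at the centre of its underside
- timer: round green-topped twist timer, 71 mm across, 38 mm high, left of the cutter; bystander, origin at the centre of its underside
- check_weight_1: small steel check weight, 30 mm across, 36 mm high, right of the cutter; bystander, origin at the centre of its underside
- check_weight_2: smaller steel check weight, 24 mm across, 30 mm high, right of the cutter; bystander, origin at the centre of its underside
Mind the look-alikes: they are no part of the job. What is shaped like the part that bears cheese_center but orange is not meant.

How it is judged:
On the way, in this order (a step that is already met when the one before it is completed fails the run):
1. the portion stop has been pushed past its stop pin (value of joint portion_stop above 0.05 m), for 0.02 s.
2. the stop, let go, has sprung back and rests latched on the pin, the cheese not yet at it (value of joint portion_stop between 0.0425 and 0.0475 m and value of joint stop_pin below 0.002 m and contact force between each of the arm, the fingers and portion_stop below 0.1 N and y of cheese_center in the frame of cutter above 0.03 m), for 0.3 s.
At the end, for the whole second after the job is handed in: the stop rests latched on its pin (joint 0.0425 to 0.0475, pin in); the cheese lies flat and still on the board, its end within 5 mm of the stop plate, its side within 6 mm of the fence, square within 5 degrees (value of joint portion_stop between 0.0425 and 0.0475 m and value of joint stop_pin below 0.002 m and y of cheese_center in the frame of stop_face between 0.042 and 0.051 m and x of cheese_center in the frame of cutter between -0.006 and 0.004 m and angle between the x axis of cheese_center and the y axis of cutter, either way round below 0.09 rad and height (world z) of cheese_center between 0.039 and 0.046 m and linear speed of cheese below 0.01 m/s); the robot touches nothing.
It fails at once if the cheese is lifted more than 12 mm off the board (height (world z) of cheese_center above 0.0545 m).
It fails at once if the cheese is tipped (angle between cheese_center's own z axis and vertical above 0.25 rad).
It fails at once if a bystander is shifted by more than 25 mm (distance of any of offcut, label_roll, timer, check_weight_1, check_weight_2 from where it was at the start of the episode above 0.025 m).
It also fails if it takes over 61 s, if anything falls off the work surface, if the arm or the gripper's body presses on something with over 40 N, if the wrist force passes 120 N, or if a joint passes its speed limit or range.

## Working session

There is one attempt and no reset: what is moved stays moved. The work goes in short steps, each a Python script; the robot and the scene stay as the last script left them, time stands still between calls to the robot, and variables do not carry over. Pictures are saved under pics/ and viewed, at most 10 in all, crops included, and the job is handed in when it is done.

```bash
ls; mkdir -p pics; python3 - <<'E'
from plant import robot
import cv2,numpy as np,pickle
print(robot.nose_length, robot.sense())
for n in ("top","scene"):
    f=robot.grab_frame(n); pickle.dump(f,open(f"pics/{n}0.pkl","wb"))
    cv2.imwrite(f"pics/{n}0.png",f["image"][:,:,::-1]); print(n,f["fx"],f["R"],f["t"],(f["range_z"]>0).mean())
E
```

```text
pics
0.011 {'t': 0.0, 'joint_pos': array([-1.17492888,  0.46948448, -0.0486277 ,  1.53371801,  0.02411297,
        1.14097383, -0.08233056]), 'joint_velocities': array([ 9.26996050e-05, -2.23346416e-04, -2.72874190e-06, -7.15725926e-04,
        6.84977056e-04, -4.60483270e-04,  3.56139250e-04]), 'effort': array([ 5.46668588e-06, -5.10301030e+01, -4.66434087e-02, -2.37716961e+01,
        1.05838798e-02,  7.37422204e-03,  1.15386774e-05]), 'tcp_pos': array([0.27791415, 0.61450921, 0.24122228]), 'tcp_rot': array([-3.13959652e+00,  7.00112642e-05,  2.71686152e+00]), 'wrist_force': array([-0.44999027, -0.53520371,  0.01691534]), 'torque': array([-0.01485097, -0.03228473,  0.00305594]), 'gripper_force': 0.0, 'opening': 1.003515881427809}
top 387.1703853410722 [[ 0.02830041 -0.99938809  0.02055582]
 [-0.99878566 -0.02910101 -0.03975333]
 [ 0.0403272  -0.01940582 -0.99899806]] [-0.02716259  0.38192608  1.0795996 ] 0.9959453125
scene 500.28831940247426 [[ 0.47115554 -0.88196889 -0.01197227]
 [-0.6551106  -0.34081261 -0.67429731]
 [ 0.59062895  0.32554208 -0.73836292]] [-0.19427067  0.30139657  1.23131849] 0.99605859375
```

View pics/top0.png

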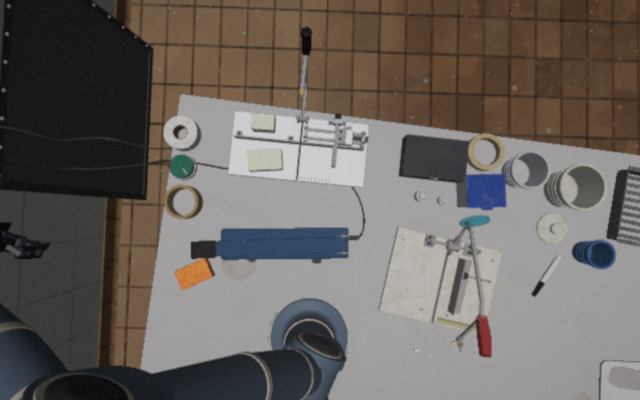

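View pics/scene0.png

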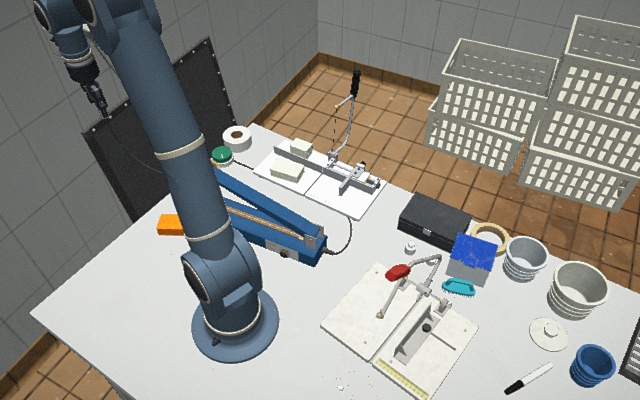

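The top view shows the cutter with its board at about (300,150), the stop plate at (336,150) and the fence along row ~140. The cheese is at (265,160), the offcut at (262,122), the weights at (420,196) and (442,200), and the bow leans to the back from (303,120). Next I'll measure with the depth image, then look closer with the wrist camera.

```bash
cat > h.py <<'E'
import numpy as np,cv2
def pts(f):
    "world point per pixel, from depth"
    v,u=np.mgrid[:400,:640]; z=f["range_z"]
    c=np.stack([(u-f["cx"])/f["fx"]*z,(v-f["cy"])/f["fy"]*z,z],-1)
    return (c-f["t"])@f["R"]
def rays(f,uv,h):
    "pixels -> world xy on plane z=h"
    uv=np.atleast_2d(np.asarray(uv,float)); o=-f["R"].T@f["t"]
    d=np.c_[(uv[:,0]-f["cx"])/f["fx"],(uv[:,1]-f["cy"])/f["fy"],np.ones(len(uv))]@f["R"]
    return (o+d*((h-o[2])/d[:,2])[:,None])[:,:2]
def rect(f,mask,h):
    "oriented box of largest blob of mask on plane h: centre, (long,short), angle of long side"
    c=max(cv2.findContours(mask.astype(np.uint8),cv2.RETR_EXTERNAL,cv2.CHAIN_APPROX_NONE)[0],key=cv2.contourArea)
    p=rays(f,c[:,0,:],h)*1000
    (cc,(w,l),a)=cv2.minAreaRect(p.astype(np.float32))
    if w<l: w,l,a=l,w,a+90
    return np.array(cc)/1000,(w,l),np.deg2rad(a)
E
python3 - <<'E'
import pickle,numpy as np,cv2
from h import *
f=pickle.load(open("pics/top0.pkl","rb")); P=pts(f); z=P[...,2]
im=f["image"].astype(int); roi=np.zeros(z.shape,bool); roi[100:190,222:375]=1
print("board",rect(f,roi&(abs(z-.026)<.012)|roi&(z>.03)&(z<.09)&(np.mgrid[:400,:640][0]>112)&0,.026))
m=roi&(z>.014)&(z<.1)
c=rect(f,m,.026);print("all",c)
ro2=roi.copy();ro2[:147]=0;ro2[:,290:]=0
print("cheese",rect(f,ro2&(abs(z-.059)<.01),.059))
np.set_printoptions(linewidth=250)
print((z[104:188:3,224:374:4]*1000).astype(int))
I=f["image"][90:200,210:390,::-1]; cv2.imwrite("pics/c1.png",cv2.resize(I,None,fx=4.4,fy=4.4,interpolation=cv2.INTER_CUBIC))
E
```

```text
board (array([0.52366882, 0.05046391]), (393.70037841796875, 178.0628662109375), np.float64(1.5028781289887694))
all (array([0.54758496, 0.04878104]), (393.812255859375, 226.0133056640625), np.float64(1.5028781289887694))
cheese (array([0.48663147, 0.13094696]), (91.23341369628906, 56.72108459472656), np.float64(1.6506909514378136))
[[  -1    0    1 ... -820 -822 -814]
 [  -1    0    0 ... -824 -818 -821]
 [   0   -1    1 ... -829 -817 -820]
 ...
 [   0   -1   -3 ...   25   -4    0]
 [   0    1    1 ...    0    0    1]
 [   1    6   -2 ...    2   -1   -1]]
```

View pics/c1.png

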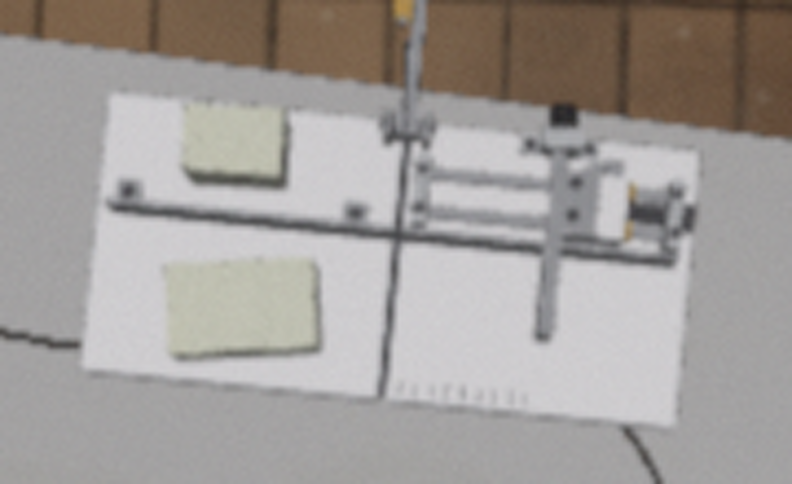

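```bash
python3 - <<'E'
import pickle,numpy as np,cv2
from h import *
f=pickle.load(open("pics/top0.pkl","rb")); im=f["image"]
cor=np.array([(110,94),(700,152),(677,425),(82,370)])/4.4+[210,90]-.5
W=rays(f,cor,.026); print(W.round(4)); # (+x+y),(+x,-y),(-x,-y),(-x,+y)
L=np.array([[106,191],[106,-186],[-72,-186],[-72,191]])/1e3
A=L-L.mean(0);B=W-W.mean(0)
th=np.arctan2((A[:,0]*B[:,1]-A[:,1]*B[:,0]).sum(),(A*B).sum()); R=np.array([[np.cos(th),-np.sin(th)],[np.sin(th),np.cos(th)]])
o=W.mean(0)-R@L.mean(0); print("cutter",o,th,"resid mm",((L@R.T+o-W)*1e3).round(1).tolist())
fe=np.array([(110,204),(670,262)])/4.4+[210,90]-.5  # fence top front edge
print("fence",((rays(f,fe,.058)-o)@R*1e3).round(1))
st=np.array([(533,336),(549,337)])/4.4+[210,90]-.5
print("stop front corner (exp -25,-101/-91)",((rays(f,st,.067)-o)@R*1e3).round(1))
print("cheese",((np.array([.48663,.13095])-o)@R*1e3).round(1))
from plant import robot
Rw=lambda c:o+R@np.array(c)
robot.grip(0.0)
print(robot.sense()["t"])
p=Rw([-.03,.09])
for y in (th,th+np.pi,th+np.pi/2,th-np.pi/2):
    print(y,robot.inverse_kinematics([*p,.3],[np.pi,0,y]),robot.inverse_kinematics([*Rw([0,-.12]),.04],[np.pi,0,y]))
E
```

```text
[[ 0.6223  0.2232]
 [ 0.5978 -0.1506]
 [ 0.4238 -0.1401]
 [ 0.4472  0.2342]]
cutter [0.50563611 0.04027901] -0.06347709042782908 resid mm [[1.3, 0.9], [1.9, -1.5], [-1.8, -0.7], [-1.3, 1.2]]
fence [[  29.3  176.1]
 [  26.4 -168. ]]
stop front corner (exp -25,-101/-91) [[-28.1 -88. ]
 [-27.8 -97.7]]
cheese [-24.7  89.3]
0.8667
-0.06347709042782908 [-0.90377522  0.13125469  0.62001123  1.89201532 -0.08364234  1.14386721
 -1.88741539] [-0.43419344  0.56278804  0.66202235  2.13218272 -0.58804267  0.63258952
 -0.99232408]
3.078115563161964 [-0.51899755  0.1254602   0.18574648  1.87357149 -0.02537983  1.14481827
  1.18313031] [-0.13417501  0.4870637   0.26311257  2.1160873  -0.22946312  0.56472188
  1.80163832]
1.5073192363670675 [-0.73083565  0.12523069  0.42300185  1.88413839 -0.05636144  1.14376026
 -0.35088209] [-0.27881287  0.51224388  0.45058979  2.12411533 -0.39657596  0.58549071
  0.39256812]
-1.6342734172227256 [ 0.60878026  0.31757006 -1.16780025  1.81995769  0.31203999  1.21008495
  2.42456674] [-0.70593418  0.78740714  1.10490888  2.14431097 -0.98490722  0.86288061
 -2.18405083]
```

```bash
cat >> h.py <<'E'
TH=-.0635; O=np.array([.5056,.0403])
RC=np.array([[np.cos(TH),-np.sin(TH)],[np.sin(TH),np.cos(TH)]])
W=lambda x,y,z:[*(O+RC@np.array([x,y])),z]
C=lambda p:RC.T@(np.asarray(p)[:2]-O)
DX=[np.pi,0,TH+np.pi/2]   # fingers close along cutter x
DY=[np.pi,0,TH+np.pi]     # fingers close along cutter y
def snap(robot,name,n="wrist"):
    import pickle
    f=robot.grab_frame(n); pickle.dump(f,open(f"pics/{name}.pkl","wb")); cv2.imwrite(f"pics/{name}.png",f["image"][:,:,::-1]); return f
E
python3 - <<'E'
from plant import robot
from h import *
robot.goto(W(-.03,.1,.3),DX)
robot.goto(W(-.01,-.02,.3),DX)
f=snap(robot,"w1"); print(f["R"],f["t"],f["fx"],robot.sense()["t"],C(-f["R"].T@f["t"]))
E
```

```text
[[ 9.97917481e-01 -6.45032222e-02 -1.89333469e-04]
 [-6.11846279e-02 -9.47497364e-01  3.13855359e-01]
 [-2.04240749e-02 -3.13190165e-01 -9.49470788e-01]] [-0.49210531 -0.00822325  0.45087617] 299.65463532026126 3.35 [-0.00969696  0.06088346]
```

View pics/w1.png

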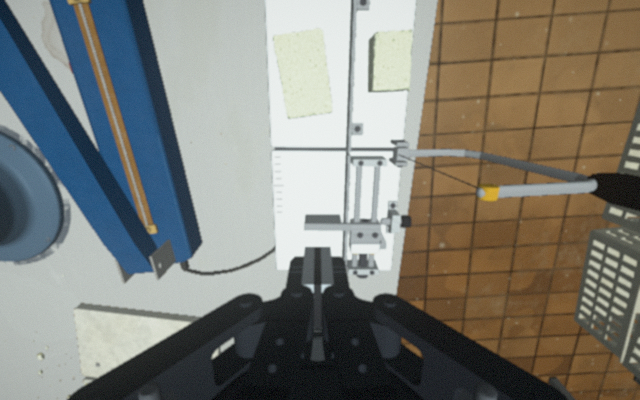

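The wrist view shows the slot along row 149, the front edge of the board at col ~273, the fence top at col ~349, the stop's front top edge at about (305–340, 215) and the cheese at (303,72). I'll check the frame against these.

```bash
python3 - <<'E'
import pickle
from h import *
f=pickle.load(open("pics/w1.pkl","rb"))
q=lambda uv,h:((rays(f,uv,h)-O)@RC*1e3).round(1).tolist()
print("slot ends (x-72,y0)",q([(275,149),(340,149)],.026))
print("front edge x-72",q([(268,40),(273,150),(277,250)],.026))
im=f["image"].astype(int); g=im.sum(2)
print("fence cols", g[60,340:362], g[100,340:362], g[190,338:362])
print("stop rows col 320", g[205:240,320]); print("stop cols row 219", g[219,298:312])
m=(im[...,0]-im[...,2]>12)&(g>450); m[:20]=0;m[130:]=0;m[:,:265]=0;m[:,345:]=0
c,s,a=rect(f,m,.059); print("cheese",C(c)*1e3,s,a-TH-np.pi/2)
E
```

```text
slot ends (x-72,y0) [[-66.5, 2.3], [20.8, 2.2]]
front edge x-72 [[-69.0, 133.2], [-69.2, 1.0], [-70.3, -148.5]]
fence cols [706 704 703 707 704 702 707 704 628 426 313 382 493 526 577 655 700 711
 706 708 703 705] [710 709 714 709 709 711 687 553 377 371 461 531 571 659 703 712 709 707
 708 709 709 708] [711 712 712 719 710 685 551 383 397 505 573 656 699 715 715 709 671 554
 519 536 529 536 581 662]
stop rows col 320 [713 713 713 712 713 714 715 711 685 557 387 315 301 318 320 310 304 337
 403 491 535 534 526 526 559 612 684 705 714 708 711 707 713 708 710]
stop cols row 219 [712 713 714 711 719 704 648 448 322 296 311 312 313 307]
cheese [-25.88431229  94.63534439] (82.16942596435547, 53.536224365234375) 0.14649034135067396
```

```bash
sed -i 's/^TH=.*/TH=-.0635; O=np.array([.5067,.0412])/' h.py; python3 - <<'E'
from plant import robot
from h import *
robot.goto(W(-.006,-.14,.2),DX)
robot.move_straight(W(-.006,-.14,.048),vel=.12)
print(robot.sense()["tcp_pos"])
hit=robot.move_straight(W(-.006,-.09,.048),vel=.03,contact_N=3)
s=robot.sense(); y=C(s["tcp_pos"])[1]; print(hit,C(s["tcp_pos"]),s["wrist_force"])
if hit and -.125<y<-.1:
    robot.move_straight(W(-.006,y+.0575,.048),vel=.05); s=robot.sense(); print(C(s["tcp_pos"]),s["wrist_force"])
    robot.sleep(.1)
    robot.move_straight(W(-.006,y-.02,.048),vel=.05); robot.sleep(.4)
    s=robot.sense();print(s["wrist_force"],s["t"])
    robot.move_straight(W(-.006,y-.02,.2),vel=.2)
    robot.goto(W(-.03,.0,.3),DX)
    f=snap(robot,"w2"); g=f["image"].astype(int).sum(2); print(robot.sense()["t"])
E
```

```text
[ 0.49239129 -0.0982507   0.0486189 ]
True [-0.00599306 -0.11102295] [-0.41762499 -4.078084    2.43963501]
[-0.00583201 -0.05576223] [ 0.23423795 -6.94850095 -0.17744004]
[-0.0449951   0.01313592  0.13751287] 9.9417
11.6083
```

View pics/w2.png

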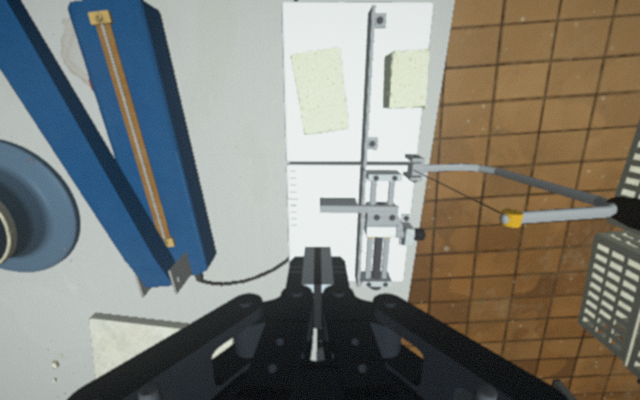

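```bash
python3 - <<'E'
import pickle
from plant import robot
from h import *
f=pickle.load(open("pics/w2.pkl","rb")); g=f["image"].astype(int); 
print("stop front top edge", ((rays(f,[(325,198),(360,200)],.067)-O)@RC*1e3).round(1), "slot",((rays(f,[(300,162)],.026)-O)@RC*1e3).round(1))
m=(g[...,0]-g[...,2]>12)&(g.sum(2)>450); m[:20]=0;m[145:]=0;m[:,:288]=0;m[:,358:]=0
c,s,a=rect(f,m,.059); c=C(c); print("cheese",c*1e3,s,a-TH-np.pi/2)
robot.grip(.5)
y=.09
robot.goto(W(-.085,y,.15),DY)
robot.move_straight(W(-.085,y,.043),vel=.12)
hit=robot.move_straight(W(-.036,y,.043),vel=.04,contact_N=5)
s=robot.sense(); print(hit,C(s["tcp_pos"]),s["wrist_force"],s["opening"])
robot.move_straight(W(-.085,y,.043),vel=.1)
robot.move_straight(W(-.085,y,.25),vel=.25)
robot.goto(W(-.03,.03,.3),DX)
f=snap(robot,"w3"); print(robot.sense()["t"])
E
```

```text
stop front top edge [[-21.1 -35.3]
 [ 23.4 -38. ]] slot [[-54.4   3. ]]
cheese [-27.53332248  94.35115338] (80.52161407470703, 53.64629364013672) 0.13544290000350978
True [-0.04221715  0.08978294] [0.88963334 0.52485562 0.87010274] 0.4985970291047725
18.2417
```

View pics/w3.png

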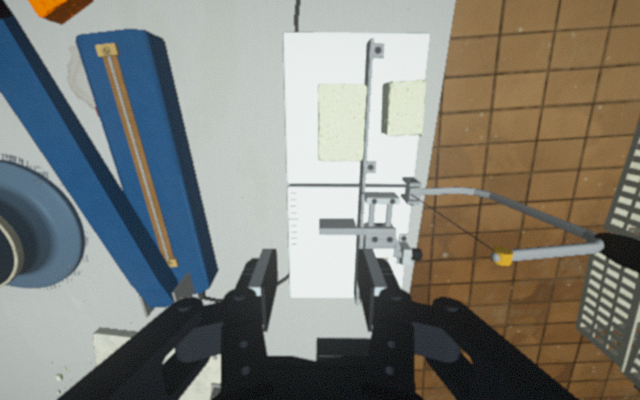

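```bash
python3 - <<'E'
import pickle
from plant import robot
from h import *
def stop(n,r0,r1,c0,c1):
    f=pickle.load(open(f"pics/{n}.pkl","rb")); P=pts(f)[r0:r1,c0:c1].reshape(-1,3); P=P[abs(P[:,2]-.067)<.006]
    q=(P[:,:2]-O)@RC*1e3; print(n,len(q),np.percentile(q,[2,50,98],axis=0).round(1).tolist())
stop("w1",205,240,306,338); stop("w2",190,220,322,354); stop("w3",210,245,322,354)
f=pickle.load(open("pics/w3.pkl","rb")); g=f["image"].astype(int)
m=(g[...,0]-g[...,2]>12)&(g.sum(2)>450); m[:40]=0;m[180:]=0;m[:,:290]=0;m[:,367:]=0
c,s,a=rect(f,m,.059); print("cheese",C(c)*1e3,s,a-TH-np.pi/2)
robot.grip(.25)
robot.goto(W(-.003,.168,.2),DX)
robot.move_straight(W(-.003,.168,.043),vel=.12)
s=robot.sense(); print(s["wrist_force"],C(s["tcp_pos"]))
hit=robot.move_straight(W(-.003,.05,.043),vel=.04,contact_N=5)
s=robot.sense(); print(hit,C(s["tcp_pos"]),s["wrist_force"],s["t"])
E
```

```text
w1 254 [[-25.7, -100.0], [-5.9, -94.5], [15.2, -90.7]]
w2 253 [[-24.8, -54.9], [-4.3, -49.8], [15.1, -46.0]]
w3 252 [[-24.3, -55.9], [-3.2, -50.0], [16.6, -46.0]]
cheese [-5.52444665 96.52761617] (67.39679718017578, 46.12472915649414) 0.001949819834415667
[0.46004723 0.24246501 0.4807178 ] [-0.00245935  0.16822847]
True [-0.00349257  0.05759002] [ 0.73472712  0.2096445  -0.89974633] 23.2167
```

The stop front reads −46 mm, so it is latched. The cheese met the stop at the expected distance. Next: back off, nudge the cheese lightly against the fence, and look.

```bash
python3 - <<'E'
from plant import robot
from h import *
robot.move_straight(W(-.003,.09,.043),vel=.1)
robot.move_straight(W(-.003,.09,.2),vel=.2)
robot.grip(.45)
robot.goto(W(-.085,.002,.15),DY)
robot.move_straight(W(-.085,.002,.043),vel=.12)
hit=robot.move_straight(W(-.036,.002,.043),vel=.04,contact_N=4)
s=robot.sense(); print(hit,C(s["tcp_pos"]),s["wrist_force"])
robot.move_straight(W(-.085,.002,.043),vel=.1)
robot.move_straight(W(-.085,.002,.25),vel=.25)
robot.goto(W(-.03,-.03,.3),DX)
f=snap(robot,"w4"); print(robot.sense()["t"])
P=pts(f);z=P[...,2];q=(P[...,:2]-O)@RC
sel=(abs(z-.059)<.005)&(q[...,0]<.025)&(q[...,0]>-.07)&(q[...,1]>-.043)&(q[...,1]<.12)
(c,wh,a)=cv2.minAreaRect((q[sel]*1e3).astype(np.float32)); print("cheese",c,wh,a)
print(np.percentile(q[sel],[1,50,99],axis=0))
E
```

```text
True [-0.04262006  0.00185225] [ 0.26682257 -0.22911012 -0.04969641]
31.2667
cheese (-2.369138717651367, 1.7189674377441406) (54.687347412109375, 88.43929290771484) 0.051455311477184296
[[-0.02845728 -0.04116137]
 [-0.00104175  0.00490507]
 [ 0.02421564  0.04477179]]
```

View pics/w4.png

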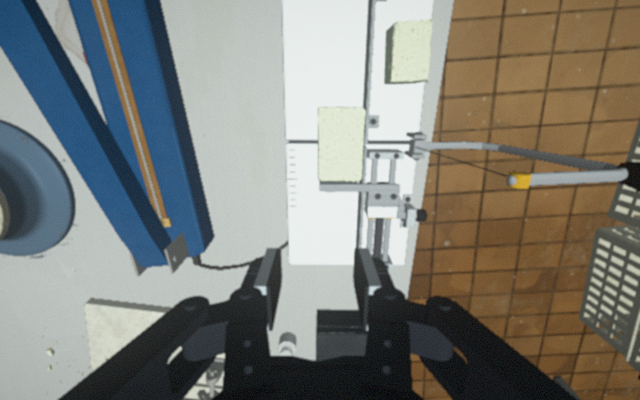

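The picture shows the cheese (318–365, 107–182) square across the slot (row 141), touching both the fence and the latched stop (row ~186). I'm handing in.

```bash
python3 -c "
from plant import robot
print(robot.close_job())"
```

```text
the job is handed in; nothing more can be done
None
```

The job is handed in: before that, the last wrist-camera check showed the portion stop latched and the cheese lying square against the fence and stop, across the wire slot. The arm was clear of everything at about 31 s of the 61 s limit. No verdict came back when I handed it in.

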